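Zero the scale and open the griddle cleaner

ROBOT

A 6-joint arm with a two-finger parallel gripper is mounted at the origin on the work surface. World frame = base frame: x ahead of the robot, y to its left, z up, the work surface at z = 0. Lengths are in mm, angles in rad, forces in N, time in s.
With the tool pointing down it reaches from about 400 to 925 mm from the base axis. Payload 12.5 kg.
Tool frame: the origin (TCP) lies at the centre of the arm's flange, where the gripper is bolted on; the fingertips stand 190 mm ahead of it and the grasp point (between the pads) lies 171 mm ahead of it; z points along the fingers, y is the line along which they close (so a half turn about z gives the same grasp; the last joint's range is limited). The gripper opens to 95 mm and grips with 3 to 60 N. Pads are 20 mm wide; open, the fingers measure 119 mm over their backs; the gripper's body (75 mm by 180 mm) begins 59 mm behind the grasp point.
Start: joints at [1.077, 0.491, 1.559, -0, 1.092, -0.106], TCP at [236.322, 578.599, 404.761] pointing down, gripper open.
Joint ranges: [-3.1, 3.1], [-0.84, 2.19], [0.05, 2.79], [-1.13, 4.28], [0.06, 2.93], [-2.69, 2.69]. Speed limits (rad/s): [2.22, 2.22, 2.79, 3.14, 3.14, 3.14].

INTERFACE

Orientations are given as [roll, pitch, yaw] about the fixed x, y, z axes, in that order (R = Rz(yaw) Ry(pitch) Rx(roll)).
In Python, from cell import env, read_camera, search_frame, cut_out gives the robot as it stands. The module is installed in compiled form; this text tells all that it offers.
- The arm moves only by the tool move_arm, never from a script. Its argument "commands" is a list of rows, each a list of 3 entries, a list of its own where there are three numbers: the shift along the world's x, y, z normalised to -1 to 1, where 1 is 0.03 m, then the turn about the world's z normalised to -1 to 1, where 1 is 0.08 rad, then the opening, from -1 (shut) to 1 (fully open), so that 0 is half open. A call has 1 to 20 rows; each row shifts and turns the commanded pose from where the row before left it; what a row does not reach is not made up. A row lasts 1/12 s, in which the tool goes at most 41.7 mm and 7.16 degrees, less where a joint would pass 70% of its speed; a pose out of reach is approached as far as the arm can. A call with a number of a shift or a turn outside -1 to 1 is refused whole. A call with a gripper value outside its range is refused whole. The fingers move at their own pace and stop on an object; the grip force is fixed at half the most. Time passes only in rows, so rows that do not move let the fingers close. It gives the time, the measured TCP pose, the force, the opening and the grip force at its end, in the units of the state.
- env.state(): the state, without advancing time (a new reading comes with each control period).
- read_camera(name): name is "scene" or "side" or "wrist"; returns a dict with "image" (480x640x3 uint8, red, green, blue), "fx", "fy", "cx", "cy" (pixels), "D" ([k1, k2, p1, p2, k3] as OpenCV has them; the pictures are not rectified), "rvec" (rotation vector, rad) and "tvec" (3), from world to camera coordinates, as OpenCV has them. Camera axes: x right, y down, z forward; pixel columns grow to the right and rows downward; lengths in mm; the calibration is good to about 2 mm. A picture is of the moment at which its call begins. There is no depth.
- env.job_done(): hands the job in; it is judged then, once.
Trained networks look in a picture, given as the dict that the camera call returned (one of the last four; its "shot" number tells which), for a name from the list of things; names that differ only in an ending like _2 or _b are one class to them, and where a whole thing is asked for, a point or a joint stands for the part that bears it (a point fixed in the world has none). Each returns a list of dicts, best first, with "confidence" (0 to 1); they miss things now and then, are a little off and sometimes report something else, mostly with a low value. They report only what shows in the picture. A call takes as long as a camera call. They do not tell look-alikes from the thing itself.
- search_frame(thing, picture): "at" ([column, row] in pixels, amid what is visible of it).
- cut_out(thing, picture): "region" (480x640 bool, what is visible of it) and "at" ([column, row] in pixels, amid what is visible of it).
The state is a dict: "t": time; "joints": joint angles; "qvel": joint speeds; "tau": joint torques, N m; "eef_pos": TCP position; "tcp_rot": TCP orientation; "ft_force": force on the tool from outside, world axes, zero at the start; "moment": the same for the moment, N m; "opening": opening from 0.0 (shut) to 1.0 (fully open); "grip_force": force on a finger pad.
Only numpy, scipy, OpenCV 4.12 (cv2) and the standard library are available. Lean on these libraries where they do the work, as an engineer would, in place of code of your own. Each camera call takes 0.05 s, during which the arm holds its last target. There are 200 camera calls.

TASK

Get ready to weigh out griddle cleaner. First, with the red bowl standing on the kitchen scale, turn the black tare knob until the scale's red pointer reads zero, standing on the dial's green zero mark, and let go of the knob. Then press the white safety cap of the blue cleaner bottle down in its rack, twist it anticlockwise free, lift it off and finish while still holding the cap level in the gripper straight above the open bottle, about 8 cm clear of the mouth; leave the bowl, both bottles and everything else standing where they are.

Things in the scene. Friction and masses are not known exactly. Their poses are not given: they have to be found in the camera images.
- scale: white spring kitchen scale, 285 x 240 mm, fixed to the counter; origin at the centre of its underside, x from the console (robot side) to the steel pan, z up. The front console, 60 mm high, carries the dial and the tare knob; behind it lies the pan, 146 x 200 mm, top 60 mm up when empty and 1 mm lower per 100 g, its centre at (67, 0) mm.
- knob_grip (a point): middle of the gripping part of the black round ribbed tare knob, on its vertical axis, 8.5 mm below the knob's top. The knob is 36 mm in diameter and stands 30 mm high on the console deck (deck 60 mm above the counter, knob top 90 mm); it lies at (-85, -78) mm in the scale's frame. It turns stiffly about the vertical (about 0.03 N m) and stays where it is left.
- tare_knob (a joint): angle of the tare knob, rad, growing anticlockwise seen from above, limits +-2.6. The knob turns the white dial plate with its zero mark, same sense and same angle (1 to 1); the pointer does not turn with it. The start differs each time.
- pointer_tip (a point): tip of the red pointer, 50 mm from the dial centre, 64 mm above the counter, inside the dial's rim. It is moved by the load on the pan only: clockwise seen from above, 5.9 rad per kg. At the start the bowl's weight holds it 0.3 to 1.3 rad clockwise of the zero mark.
- zero_mark (a point): point on the broad green zero mark of the dial plate that must come under the pointer tip: 50 mm from the dial centre, at the tip's height. It turns with the tare knob; at the start it lies roughly (+-0.25 rad) on the side towards the pan, the scale's +x.
- dial_center (a point): pivot of the pointer, centre of the 120 mm dial with its steel rim, at (-78, 52) mm in the scale's frame, 64 mm above the counter.
- pan_center (a point): centre of the scale's steel pan, fixed to the scale, 58.5 mm above the counter.
- bowl: red plastic bowl, 130 mm across the rim, 50 mm high, 0.10 to 0.17 kg, standing on the scale's pan; origin at the centre of its underside.
- rack: fixed steel bottle rack, 89 x 175 mm, 65 mm high, two square pockets side by side along its y (centres at y = +-43 mm), floor 3 mm thick; origin at the centre of its underside.
- bottle: square blue bottle of griddle cleaner, 80 x 80 mm, in one of the rack's pockets with 1.5 mm play (the pocket keeps it from turning), 0.44 to 0.72 kg; origin at the centre of its underside. Its shoulder is 110 mm above the origin, rising to 120 mm at radius 22 mm; the neck, 30 mm wide with three lugs of 20 mm radius, ends at 150 mm.
- mouth (a point): centre of the rim of the blue bottle's neck, 150 mm above the bottle's origin; x and y as the bottle's.
- cap_center (a point): middle of the white ribbed safety cap, 52 mm in diameter, 28 mm high: on its axis, half-way up, 14 mm below its top, 150 mm above the bottle's origin while closed. Its x axis points to the red index mark on the cap's top edge and lies along the bottle's x when locked. The cap's skirt ends 26 mm above the bottle's flat shoulder. The cap weighs 45 g.
- cap: the white safety cap itself; origin at the centre of its underside, axes as point cap_center.
- cap_press (a joint): how far the push-and-turn cap is pressed, m: 0 up, 0.007 bottomed. Up, it neither turns (2 degrees play) nor lifts. Press straight down 3 to 7 mm (best 5; the spring starts at 5 N, 10 N at 5 mm), keep it down and turn it anticlockwise seen from above by about 60 degrees (lifts free from 43 to 77 degrees, then a solid stop); it turns easily. Then lift straight up.
- oil: square yellow oil bottle with a green spout in the rack's other pocket, 80 x 80 mm, 146 mm to the tip of the spout; not to be disturbed; origin at the centre of its underside.
- dome: steel dome cover, 236 mm across, 119 mm high, on the griddle at the right; not to be disturbed; origin at the centre of its underside.
- jar: closed glass jar with wire clasp, 90 mm across, 127 mm high; not to be disturbed; origin at the centre of its underside.
- tin: green and yellow tin, 100 mm across, 122 mm high; not to be disturbed; origin at the centre of its underside.
- mug: steel mug, 80 mm across, 85 mm high, with a handle 35 mm out along its y; not to be disturbed; origin at the centre of its underside.
- spatula: bamboo spatula, 305 mm long, 60 mm wide, 8 mm thick, lying flat at the left; not to be disturbed; origin on its underside at mid-length, x towards the blade.
Things that resemble listed ones, but are neither listed nor needed, are in the scene too. What is meant by the cap is not yellow, and is the smaller of those in its own colour.

How it is judged (in metres and radians):
On the way, in this order (a step that is already met when the one before it is completed fails the run):
1. the pointer stands on the zero mark with the bowl on the scale and the knob let go (distance between pointer_tip and zero_mark below 0.006 m and horizontal distance between bowl and pan_center below 0.035 m and angle between bowl's own z axis and vertical below 0.15 rad and contact force between the fingers and scale below 0.1 N), for 0.2 s.
2. the safety cap is pressed down (value of joint cap_press above 0.003 m and z of cap_center in the frame of mouth below 0 m), for 0.05 s.
3. the cap is twisted out of its lock (angle between the x axis of cap_center and the x axis of bottle, either way round above 0.68 rad), for 0.05 s.
At the end, for the whole second after the job is handed in: Pointer tip within 6 mm of the zero mark; bowl on the pan, within 35 mm of its centre; blue bottle upright, fully in its pocket; cap held in the fingers only, level within 0.25 rad, its underside 40 to 140 mm above the mouth and its axis within 35 mm of it (distance between pointer_tip and zero_mark below 0.006 m and horizontal distance between bowl and pan_center below 0.035 m and angle between bowl's own z axis and vertical below 0.15 rad and contact force between bowl and scale above 0.5 N and z of bottle in the frame of rack below 0.008 m and angle between bottle's own z axis and vertical below 0.1 rad and z of cap_center in the frame of mouth between 0.054 and 0.154 m and horizontal distance between cap_center and mouth below 0.035 m and angle between cap_center's own z axis and vertical below 0.25 rad and contact force between the fingers and cap above 1 N and contact force between cap and bottle below 0.05 N); the arm keeps its last pose, push and grip.
It fails at once if a bystander (dome, jar, tin, mug, spatula, oil bottle) is moved more than 25 mm (distance of any of dome, jar, tin, mug, spatula, oil from where it was at the start of the episode above 0.025 m).
It fails at once if the bowl is pushed off the middle of the pan (more than 45 mm) (horizontal distance between bowl and pan_center above 0.045 m).
It fails at once if the blue bottle is pulled 20 mm up out of its pocket or tipped more than 0.2 rad (z of bottle in the frame of rack above 0.023 m or angle between bottle's own z axis and vertical above 0.2 rad).
It also fails if it takes over 54 s, if anything falls off the work surface, if the arm or the gripper's body presses on something with over 40 N, if the wrist force passes 120 N, or if a joint passes its speed limit or range.

## Working session

There is one attempt and no reset: what is moved stays moved. The work goes in short steps, Python scripts to look and compute and a tool call to move; the robot and the scene stay as the last step left them, time stands still between calls to the robot, and variables do not carry over. Pictures are saved under pics/ and viewed, at most 10 in all, crops included, and the job is handed in when it is done.

Besides the shell and the picture viewer there is one more tool, called after "Request:" by a JSON object that holds its "name" and its "arguments", one argument or row to a line. move_arm: Moves the arm, as the interface text tells. Its arguments: {"type":"object","properties":{"commands":{"type":"array","items":{"type":"array"}}},"required":["commands"]}

```bash
mkdir -p pics
cat > h.py <<'E'
import numpy as np,cv2
from cell import env,read_camera,search_frame,cut_out
def K(p): return np.array([[p['fx'],0,p['cx']],[0,p['fy'],p['cy']],[0,0,1.]])
def ray(p,uv):
    n=cv2.undistortPoints(np.array([[uv]],float),K(p),np.array(p['D'],float))[0,0]
    R=cv2.Rodrigues(np.array(p['rvec'],float))[0]; t=np.array(p['tvec'],float).ravel()
    return -R.T@t, R.T@np.array([n[0],n[1],1.])
def at_z(p,uv,z):
    c,d=ray(p,uv); return c+d*(z-c[2])/d[2]
def tri(obs):
    A=0;b=0
    for p,uv in obs:
        c,d=ray(p,uv); d=d/np.linalg.norm(d); M=np.eye(3)-np.outer(d,d); A=A+M; b=b+M@c
    return np.linalg.solve(A,b)
def proj(p,X): return cv2.projectPoints(np.array(X,float).reshape(-1,1,3),np.array(p['rvec'],float),np.array(p['tvec'],float),K(p),np.array(p['D'],float))[0][:,0]
def save(p,n): cv2.imwrite('pics/'+n,cv2.cvtColor(p['image'],cv2.COLOR_RGB2BGR))
E
python3 - <<'E'
from h import *
ps={n:read_camera(n) for n in('scene','side','wrist')}
for n,p in ps.items():
    save(p,n+'0.png'); print(n,ray(p,(320,240)))
    for t in('scale','knob_grip','dial_center','pointer_tip','zero_mark','bowl','cap','cap_center','bottle','rack','oil'):
        print(t,[(np.round(d['at']).tolist(),round(d['confidence'],2)) for d in search_frame(t,p)][:4])
E
```

```text
scene (array([1629.76567035,  232.32081865,  914.70640148]), array([-0.79892493, -0.1513972 , -0.58221201]))
scale [([401.0, 240.0], 0.55)]
knob_grip [([287.0, 302.0], 0.18)]
dial_center [([251.0, 272.0], 0.58), ([402.0, 263.0], 0.26)]
pointer_tip []
zero_mark [([267.0, 242.0], 0.92)]
bowl [([229.0, 262.0], 0.95), ([139.0, 200.0], 0.62)]
cap [([403.0, 239.0], 0.61), ([390.0, 242.0], 0.61), ([436.0, 309.0], 0.55), ([400.0, 257.0], 0.48)]
cap_center [([400.0, 241.0], 0.59), ([443.0, 312.0], 0.59), ([389.0, 241.0], 0.45), ([474.0, 232.0], 0.36)]
bottle [([404.0, 262.0], 0.69)]
rack [([474.0, 233.0], 0.53)]
oil [([370.0, 262.0], 0.94)]
side (array([ 384.91422118, 1324.42682815,  932.50591497]), array([ 0.08707337, -0.86344466, -0.49741306]))
scale [([315.0, 249.0], 0.9)]
knob_grip [([337.0, 226.0], 0.62), ([362.0, 388.0], 0.51), ([349.0, 179.0], 0.31)]
dial_center [([314.0, 250.0], 0.63)]
pointer_tip [([290.0, 228.0], 0.55)]
zero_mark [([330.0, 249.0], 0.87), ([297.0, 319.0], 0.74)]
bowl [([312.0, 249.0], 0.21)]
cap [([355.0, 339.0], 0.96), ([252.0, 363.0], 0.78), ([296.0, 294.0], 0.67)]
cap_center [([357.0, 333.0], 0.85), ([250.0, 361.0], 0.84), ([300.0, 297.0], 0.58)]
bottle []
rack [([297.0, 341.0], 0.63), ([314.0, 250.0], 0.33)]
oil [([281.0, 292.0], 0.8), ([338.0, 226.0], 0.69)]
wrist (array([167.43351608, 607.81290474, 383.1392627 ]), array([ 0.24322174, -0.10913115, -0.96383806]))
scale []
knob_grip []
dial_center []
pointer_tip []
zero_mark []
bowl []
cap []
cap_center []
bottle []
rack []
oil []
```

View pics/scene0.png

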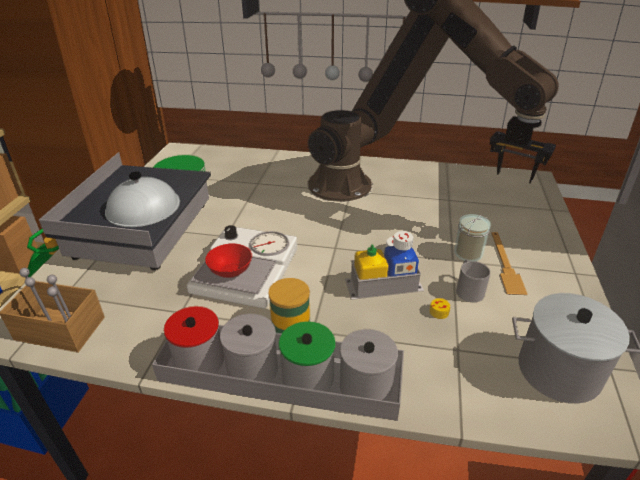

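View pics/side0.png

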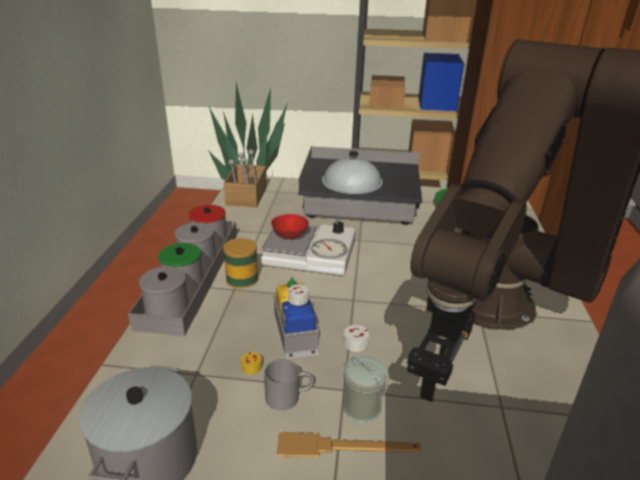

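The scene picture shows the knob at (231,232), dial (269,243), bowl (229,262) and bottle cap (402,240). In the side view these are at (338,228), (329,248), (290,228) and (298,294). The loose white cap at (356,338) and the yellow one at (252,363) are decoys.

Run:
```python
from h import *
a=read_camera('scene');b=read_camera('side')
for n,u,v in(('knobtop',(231,229),(338,225)),('dial',(269,243),(329,248)),('bowl',(229,262),(290,228)),('cap',(402,240),(298,294))):
    print(n,tri([(a,u),(b,v)]).round(1))
print('knob z82',at_z(a,(231,231),82),at_z(b,(338,228),82)); print('dial',at_z(a,(269,243),64),at_z(b,(329,248),64))
print('loose',at_z(b,(356,338),14))
for q in((473,285),(472,240),(502,285),(288,305)): print(q, at_z(a,q,40).round())
for p,n in((a,'a'),(b,'b')):
  for t in ('dome','jar','tin','mug','spatula'): print(n,t,[(np.round(d['at']),d['confidence'], at_z(p,d['at'],50).round()) for d in search_frame(t,p)][:2])
print(env.state()['eef_pos'],env.state()['tcp_rot'],env.state()['t'])
# camera offset in tool frame
w=read_camera('wrist');c,d=ray(w,(w['cx'],w['cy']));print(c,d)
```

```text
knobtop [ 483.4 -263.5   84.4]
dial [ 502.1 -138.8   62. ]
bowl [ 643.  -213.9   85.6]
cap [545.3 254.2 152.7]
knob z82 [ 488.42328127 -262.65026229   82.        ] [ 482.27098925 -243.51383204   82.        ]
dial [ 504.82548908 -137.93621868   64.        ] [ 501.86847311 -135.53538686   64.        ]
loose [390.0821925  239.70093878  14.        ]
(473, 285) [566. 462.  40.]
(472, 240) [346. 474.  40.]
(502, 285) [552. 543.  40.]
(288, 305) [734. -24.  40.]
a dome [(array([138., 202.]), 0.57, array([ 327., -672.,   50.])), (array([400., 240.]), 0.35, array([402., 251.,  50.]))]
a jar [(array([473., 234.]), 0.83, array([326., 477.,  50.])), (array([287., 303.]), 0.17, array([736., -26.,  50.]))]
a tin [(array([290., 300.]), 0.59, array([725., -22.,  50.]))]
a mug [(array([469., 281.]), 0.55, array([564., 449.,  50.]))]
a spatula [(array([507., 278.]), 0.95, array([532., 556.,  50.])), (array([252., 270.]), 0.56, array([ 624., -156.,   50.]))]
b dome [(array([352., 177.]), 0.93, array([ 466., -770.,   50.]))]
b jar [(array([364., 388.]), 0.64, array([363., 453.,  50.]))]
b tin [(array([245., 261.]), 0.7, array([760., -39.,  50.]))]
b mug [(array([281., 384.]), 0.63, array([551., 469.,  50.]))]
b spatula [(array([320., 442.]), 0.84, array([446., 614.,  50.])), (array([281., 294.]), 0.26, array([614., 118.,  50.]))]
[236.34463833 578.59402117 404.75732619] [ 3.14152268e+00 -2.30626871e-06  2.75376599e+00] 2.4
[167.45641778 607.85645083 383.66524054] [ 0.24460737 -0.10120676 -0.96432589]
```

Request:
{"name": "move_arm", "arguments": {
  "commands": [
    [[0.93,-0.98,0],0,1],
    [[0.93,-0.98,0],0,1],
    [[0.93,-0.98,0],0,1],
    [[0.93,-0.98,0],0,1],
    [[0.93,-0.98,0],0,1],
    [[0.93,-0.98,0],0,1],
    [[0.93,-0.98,0],0,1],
    [[0.93,-0.98,0],0,1],
    [[0.93,-0.98,0],0,1],
    [[0.93,-0.98,0],0,1],
    [[0.93,-0.98,0],0,1],
    [[0,0,0],0,1]
  ]
}}

```text
t: 3.45
eef_pos: [547.1, 250.7, 404.6]
tcp_rot: [3.142, 0.002, 2.749]
ft_force: [-0.3, 0.5, 1.0]
opening: 1.002
grip_force: 0.0
```

Run:
```python
from h import *
p=read_camera('wrist');save(p,'w1.png')
for t in('cap','cap_center','bottle','rack','oil'):
    print(t,[(np.round(d['at']).tolist(),round(d['confidence'],2),at_z(p,d['at'],150).round()) for d in search_frame(t,p)][:4])
```

```text
cap [([458.0, 256.0], 0.95, array([585., 338., 150.])), ([327.0, 254.0], 0.66, array([549., 255., 150.])), ([252.0, 73.0], 0.56, array([423., 256., 150.]))]
cap_center [([325.0, 256.0], 0.95, array([549., 253., 150.])), ([458.0, 256.0], 0.59, array([585., 339., 150.])), ([252.0, 74.0], 0.57, array([424., 256., 150.]))]
bottle [([328.0, 211.0], 0.6, array([521., 266., 150.])), ([352.0, 186.0], 0.39, array([511., 287., 150.])), ([530.0, 145.0], 0.32, array([531., 405., 150.]))]
rack [([352.0, 184.0], 0.67, array([510., 288., 150.])), ([329.0, 255.0], 0.24, array([550., 255., 150.]))]
oil [([261.0, 285.0], 0.78, array([552., 202., 150.])), ([352.0, 186.0], 0.35, array([511., 287., 150.]))]
```

View pics/w1.png

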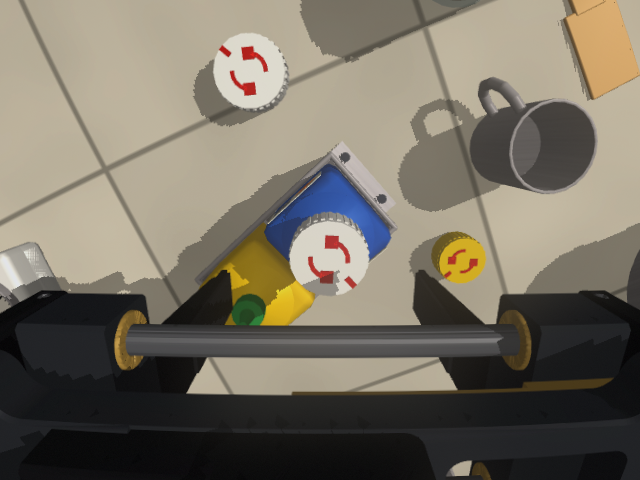

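The bottle cap's top is centred at (329,256) with its index mark at (350,283). The larger loose white cap at (250,72) and the yellow one at (459,258) are decoys.

Request:
{"name": "move_arm", "arguments": {
  "commands": [
    [[-0.1,-1,0],0,0.3],
    [[-0.1,-1,0],0,0.3],
    [[-0.1,-1,0],0,0.3],
    [[-0.1,-1,0],0,0.3],
    [[-0.1,-1,0],0,0.3],
    [[-0.1,-1,0],0,0.3],
    [[-0.1,-1,0],0,0.3],
    [[-0.1,-1,0],0,0.3],
    [[-0.1,-1,0],0,0.3],
    [[-0.1,-1,0],0,0.3],
    [[-0.1,-1,0],0,0.3],
    [[-0.1,-1,0],0,0.3],
    [[-0.1,-1,0],0,0.3],
    [[-0.1,-1,0],0,0.3],
    [[-0.1,-1,0],0,0.3],
    [[0,0,0],0,0.3]
  ]
}}

```text
t: 5.08
eef_pos: [498.1, -197.5, 404.9]
tcp_rot: [-3.141, 0.001, 2.753]
ft_force: [0.4, -0.6, 0.5]
opening: 0.648
grip_force: 0.0
```

Run:
```python
from h import *
p=read_camera('wrist');save(p,'w2.png')
for t,z in(('knob_grip',82),('dial_center',64),('pointer_tip',64),('zero_mark',64),('bowl',90)):
    print(t,[(np.round(d['at']).tolist(),round(d['confidence'],2),at_z(p,d['at'],z).round()) for d in search_frame(t,p)][:4])
```

```text
knob_grip [([246.0, 247.0], 0.89, array([ 487., -266.,   82.]))]
dial_center [([342.0, 231.0], 0.82, array([ 510., -183.,   64.])), ([560.0, 357.0], 0.29, array([729., -15.,  64.]))]
pointer_tip [([621.0, 169.0], 0.6, array([553.,  83.,  64.])), ([381.0, 214.0], 0.59, array([ 509., -143.,   64.]))]
zero_mark []
bowl [([356.0, 378.0], 0.86, array([ 647., -223.,   90.]))]
```

View pics/w2.png

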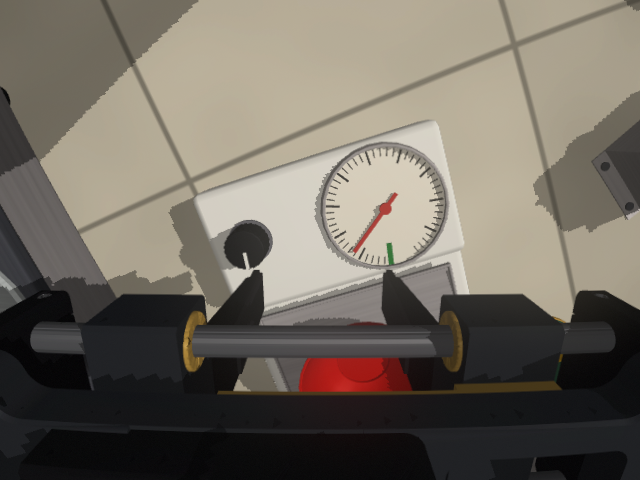

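The dial centre is at (386,209), pointer tip (355,251), green mark (391,254), and knob top around (249,243).

```bash
cat >> h.py <<'E'
def dial(p,C):
    """angles of red pointer and green mark about dial centre guess C (world), by colour on a rectified top view at z=64, 4px/mm"""
    m=np.mgrid[-64:64:.25,-64:64:.25]; X=np.stack([C[0]+m[0],C[1]+m[1],0*m[0]+64],-1).reshape(-1,3)
    uv=proj(p,X).astype(np.float32).reshape(512,512,2)
    im=cv2.remap(p['image'],uv,None,cv2.INTER_LINEAR).astype(float)
    r,g,b=im[...,0],im[...,1],im[...,2]; rad=np.hypot(*m)
    red=(r>1.7*g)&(r>1.7*b)&(r>60)&(rad<56); gr=(g>1.5*r)&(g>1.3*b)&(rad<60)
    return m,red,gr,im
E
python3 - <<'E'
from h import *
p=read_camera('wrist')
C=at_z(p,(386,209),64);T=at_z(p,(355,251),64);G=at_z(p,(391,254),64)
an=lambda v:np.arctan2(v[1],v[0])
print(C,T,G,'ptr',an(T-C),'mark',an(G-C),np.linalg.norm(T-C),np.linalg.norm(G-C))
m,red,gr,im=dial(p,C)
# pointer axis via PCA
x=np.stack([m[0][red],m[1][red]],1); c=x.mean(0); u=np.linalg.svd(x-c,full_matrices=False)[2][0]; u*=np.sign(u@c)
k=np.stack([m[0][gr],m[1][gr]],1); print(len(x),len(k),'ptr angle',an(u),'proj range',(x@u).min(),(x@u).max(),'c',c,'mark c',k.mean(0),an(k.mean(0)))
# wedge: knob
r=cut_out('knob_grip',p)[0]['region']; ys,xs=np.where(r); print('knob bbox',xs.min(),xs.max(),ys.min(),ys.max())
K0=C[:2]
d=at_z(p,(249,243),90); print('knob top',d, 'dist to dial',np.linalg.norm(d[:2]-C[:2]),'expect 130.2')
E
```

```text
[ 505.88527852 -132.81837399   64.        ] [ 532.87882861 -173.46938328   64.        ] [ 548.56129768 -142.79579899   64.        ] ptr -0.9846202988878391 mark -0.22966938676083642 48.79709317109484 43.826836763798234
4432 1304 ptr angle -0.974741604544648 proj range -12.995287070539366 53.645963414886275 c [  6.43778204 -16.20803249] mark c [ 41.68309049 -15.50172546] -0.3560455459190343
knob bbox 220 263 225 270
knob top [ 483.25780663 -255.13437468   90.        ] dist to dial 124.39134418042646 expect 130.2
```

```bash
cat >> h.py <<'E'
from scipy.optimize import minimize
def fitcyl(p,reg,x0,r,z0,z1):
    a=np.linspace(0,2*np.pi,60)
    def cost(x):
        X=np.concatenate([np.stack([x[0]+r*np.cos(a),x[1]+r*np.sin(a),0*a+z],1) for z in(z0,z1)])
        h=cv2.convexHull(proj(p,X).astype(np.float32))
        m=np.zeros((480*4,640*4),np.uint8); cv2.fillConvexPoly(m,np.round(h*4).astype(np.int32),1)
        m=cv2.resize(m*255,(640,480),interpolation=cv2.INTER_AREA)/255.
        return np.abs(m-reg).sum()/ (reg.sum()+1)
    s=minimize(cost,x0,method='Nelder-Mead',options=dict(initial_simplex=[x0,[x0[0]+8,x0[1]],[x0[0],x0[1]+8]],xatol=.1))
    return s.x,s.fun
E
python3 - <<'E'
from h import *
p=read_camera('wrist'); g=p['image'].astype(int)
r=cut_out('knob_grip',p)[0]['region']
print(fitcyl(p,r,[484,-257],18,61,90))
d=np.zeros_like(r); d[215:275,215:275]=1
d=d&(g.max(2)<60); n,l,s,c=cv2.connectedComponentsWithStats(d.astype(np.uint8)); i=1+np.argmax(s[1:,4]); print(s[i],fitcyl(p,(l==i),[484,-257],18,61,90))
C=at_z(p,(386,209),64)
m,red,gr,im=dial(p,C); cv2.imwrite('pics/d.png',im[::-1,::-1,::-1])
E
```

```text
(array([ 487.16647631, -266.52530897]), np.float64(0.06362900715841892))
[ 220  225   45   45 1460] (array([ 486.59069503, -265.70418269]), np.float64(0.13891371743769376))[ WARN:0@1.527] global loadsave.cpp:1063 imwrite_ Unsupported depth image for selected encoder is fallbacked to CV_8U.
```

View pics/d.png

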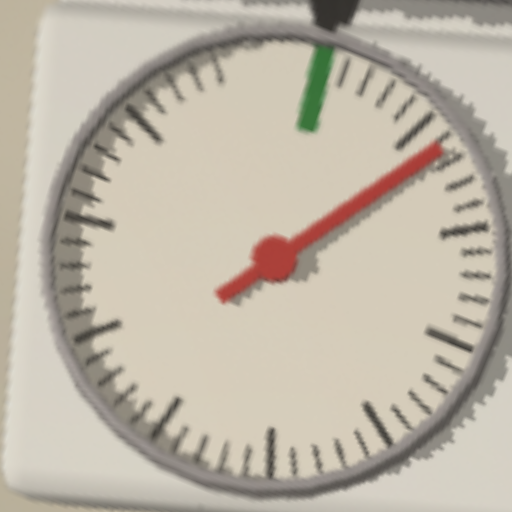

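Pointer is 0.75 rad clockwise of the mark, and the knob is at (487,-266).

Request:
{"name": "move_arm", "arguments": {
  "commands": [
    [[-0.12,-0.76,-0.3],0,0.3],
    [[-0.12,-0.76,-0.4],0,0.3],
    [[-0.12,-0.76,-0.8],0,0.3],
    [[0,0,-0.9],0,0.3],
    [[0,0,-0.9],0,0.3],
    [[0,0,-0.9],0,0.3],
    [[0,0,-0.7],0,0.3],
    [[0,0,-0.14],0,0.3],
    [[0,0,0],0,0.3]
  ]
}}

```text
t: 6.33
eef_pos: [487.5, -263.0, 252.6]
tcp_rot: [3.141, -0.002, 2.754]
ft_force: [0.2, -0.3, 0.5]
opening: 0.648
grip_force: 0.0
```

Run:
```python
from h import *
p=read_camera('wrist');save(p,'w3.png')
r=cut_out('knob_grip',p)[0]['region']
print(fitcyl(p,r,[487,-266],18,61,90),env.state()['eef_pos'])
```

```text
(array([ 484.20888758, -265.22802639]), np.float64(0.4345455796353629)) [ 487.80454485 -263.23128599  254.55145724]
```

View pics/w3.png

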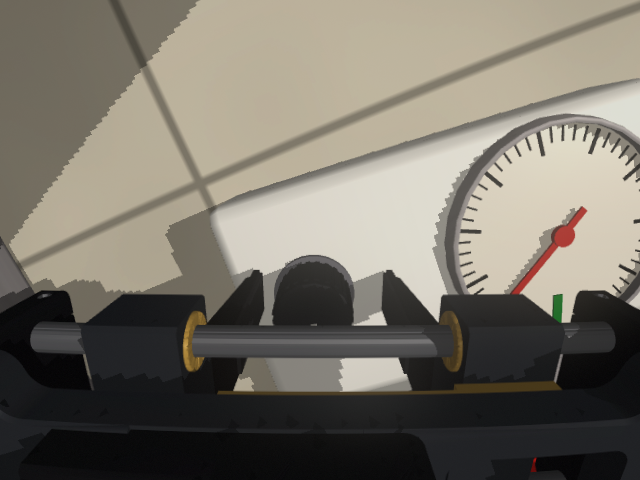

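The knob sits between the fingers at (314,290), slightly left of their middle; I'll correct that and close.

Request:
{"name": "move_arm", "arguments": {
  "commands": [
    [[-0.03,-0.1,0],0,0.3],
    [[0,0,0],0,0],
    [[0,0,0],0,-0.4],
    [[0,0,0],0,-1],
    [[0,0,0],0,-1],
    [[0,0,0],0,-1]
  ]
}}

```text
t: 6.93
eef_pos: [486.3, -266.8, 253.9]
tcp_rot: [-3.14, 0.001, 2.755]
ft_force: [-4.8, -3.4, 1.3]
opening: 0.371
grip_force: 30.0
```

Gripped; turn clockwise 0.75 rad.

Request:
{"name": "move_arm", "arguments": {
  "commands": [
    [[0,0,0],-0.75,-1],
    [[0,0,0],-0.75,-1],
    [[0,0,0],-0.75,-1],
    [[0,0,0],-0.75,-1],
    [[0,0,0],-0.75,-1],
    [[0,0,0],-0.75,-1],
    [[0,0,0],-0.75,-1],
    [[0,0,0],-0.75,-1],
    [[0,0,0],-0.75,-1],
    [[0,0,0],-0.75,-1],
    [[0,0,0],-0.75,-1],
    [[0,0,0],-0.75,-1],
    [[0,0,0],-0.38,-1],
    [[0,0,0],0,-1],
    [[0,0,0],0,-1]
  ]
}}

```text
t: 8.18
eef_pos: [486.6, -266.5, 253.9]
tcp_rot: [3.141, 0.001, 2.004]
ft_force: [-2.1, -4.7, 4.7]
opening: 0.376
grip_force: 30.0
```

Run:
```python
from h import *
for n in('wrist','side','scene'):
    p=read_camera(n); m,red,gr,im=dial(p,[505,-137])
    x=np.stack([m[0][red],m[1][red]],1);k=np.stack([m[0][gr],m[1][gr]],1)
    if len(x)>20:
        c=x.mean(0); u=np.linalg.svd(x-c,full_matrices=False)[2][0]; u*=np.sign(u@c); print(n,len(x),len(k),c,u,np.arctan2(u[1],u[0]),(x@u).min(),(x@u).max(),k.mean(0) if len(k) else '')
    cv2.imwrite('pics/d_%s.png'%n,im[::-1,::-1,::-1].astype(np.uint8))
d=np.hstack([cv2.resize(cv2.imread('pics/d_%s.png'%n),(266,266)) for n in('wrist','side','scene')]);cv2.imwrite('pics/d3.png',d)
```

```text
wrist 4788 356 [  7.35019841 -11.74190685] [ 0.55739856 -0.83024505] -0.979547170502651 -16.296033252562058 50.480378234469896 [ 27.6875     -43.74859551]
side 249 0 [-2.69578313 -0.18373494] [-0.26264181  0.9648934 ] 1.8365554450610109 -4.539001671204327 3.8139265500194734 
scene 1949 0 [-1.47857876 -5.15443817] [ 0.57721287 -0.81659372] -0.9554848920846648 -8.243149101478394 47.42852903939789
```

View pics/d3.png

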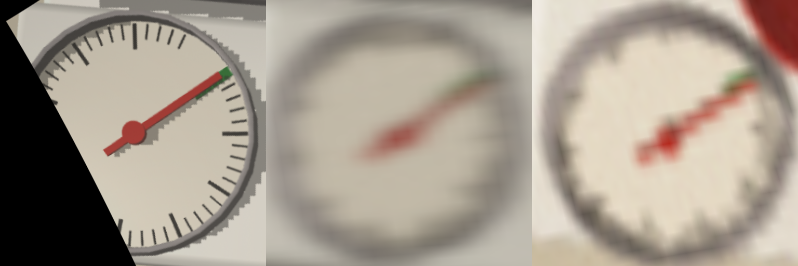

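Pointer and green mark coincide (tip at (222,76), green end at (226,73) in the rectified view). Release and lift.

Request:
{"name": "move_arm", "arguments": {
  "commands": [
    [[0,0,0],0,0.3],
    [[0,0,0],0,0.3],
    [[0,0,0],0,0.3],
    [[0,0,0.3],0,0.3],
    [[0,0,0.8],0,0.3],
    [[0,0,1],0,0.3],
    [[0,0,1],0,0.5],
    [[0,0,1],0,0.5],
    [[0,0.6,0.9],0,0.6],
    [[0,1,0],0,0.6],
    [[0,1,0],0,0.6],
    [[0,0,0],0,0.6]
  ]
}}

```text
t: 9.33
eef_pos: [485.8, -184.5, 404.7]
tcp_rot: [3.141, -0.001, 2.006]
ft_force: [0.9, -0.2, -0.1]
opening: 0.801
grip_force: 0.0
```

Run:
```python
from h import *
p=read_camera('wrist'); m,red,gr,im=dial(p,[505,-137])
print(red.sum(),gr.sum())
cv2.imwrite('pics/d4.png',im[::-1,::-1,::-1].astype(np.uint8))
```

```text
4316 211
```

View pics/d4.png

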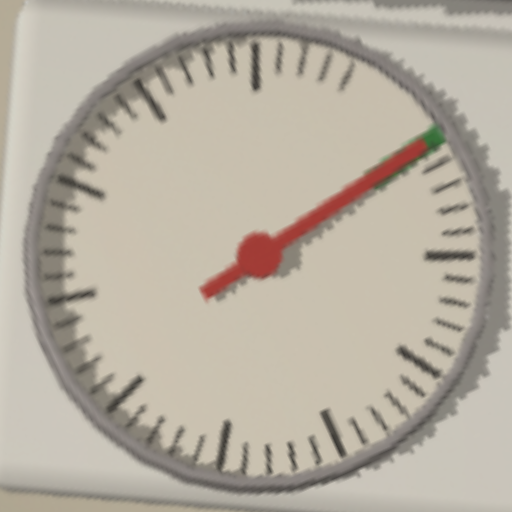

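The pointer lies centred on the green mark ((430,140) in the rectified view), with the knob released. Next is the cap.

Request:
{"name": "move_arm", "arguments": {
  "commands": [
    [[0.13,0.975,0],0,0.7],
    [[0.13,0.975,0],0,0.7],
    [[0.13,0.975,0],0,0.7],
    [[0.13,0.975,0],0,0.7],
    [[0.13,0.975,0],-0.5,0.7],
    [[0.13,0.975,0],-0.5,0.7],
    [[0.13,0.975,0],-0.5,0.7],
    [[0.13,0.975,0],-0.5,0.7],
    [[0.13,0.975,0],-0.5,0.7],
    [[0.13,0.975,0],-0.5,0.7],
    [[0.13,0.975,0],-0.5,0.7],
    [[0.13,0.975,0],-0.5,0.7],
    [[0.13,0.975,0],-0.5,0.7],
    [[0.13,0.975,0],-0.5,0.7],
    [[0.13,0.975,0],0,0.7],
    [[0,0,0],0,0.7],
    [[0,0,0],0,0.7]
  ]
}}

```text
t: 10.8
eef_pos: [545.3, 251.3, 403.3]
tcp_rot: [-3.141, 0.0, 1.605]
ft_force: [0.1, -0.2, -0.6]
opening: 0.857
grip_force: 0.0
```

Run:
```python
from h import *
p=read_camera('wrist');save(p,'w5.png')
for d in cut_out('cap',p):
    x0=at_z(p,d['at'],153)[:2]; print(d['at'],d['confidence'],x0,fitcyl(p,d['region'],x0,26,139,167))
for d in search_frame('oil',p)[:2]: print(d['at'],at_z(p,d['at'],120))
print(env.state()['eef_pos'])
```

```text
[179.9, 221.8] 0.71 [448.82064038 272.34427467] (array([453.17403727, 269.7192432 ]), np.float64(0.534523236697542))
[431.5, 94.7] 0.61 [608.31085387 357.84189755] (array([602.31617007, 344.19263018]), np.float64(1.5302202465725838))
[325.4, 251.1] 0.55 [546.96674443 255.32440239] (array([548.08466677, 256.05027055]), np.float64(0.026477723016805156))
[357.0, 306.5] [575.04283915 198.80567293 120.        ]
[545.19808523 249.56893768 403.58978694]
```

View pics/w5.png

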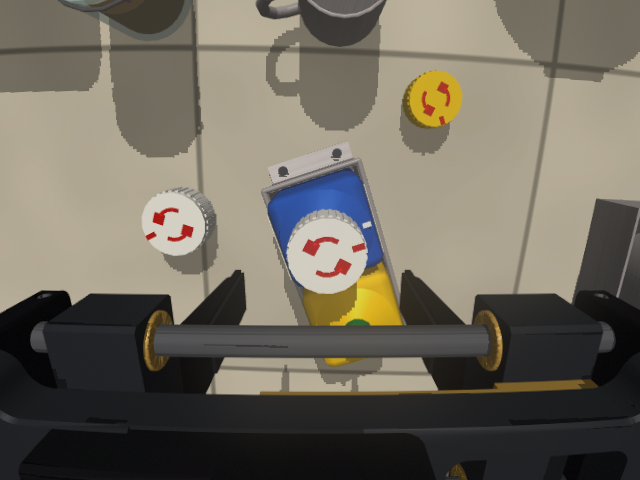

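The fit puts the bottle cap at (548,256); it appears at (326,251) with its index pointing right at (358,247), and the fingers are aligned with nothing in the way. Descend and grip.

Request:
{"name": "move_arm", "arguments": {
  "commands": [
    [[0.1,0.18,-0.3],0,0.7],
    [[0,0,-0.5],0,0.7],
    [[0,0,-0.6],0,0.7],
    [[0,0,-0.6],0,0.7],
    [[0,0,-0.4],0,0.7],
    [[0,0,-0.15],0,0.7],
    [[0,0,0],0,0.7],
    [[0,0,0],0,0.2],
    [[0,0,0],0,-0.2],
    [[0,0,0],0,-1],
    [[0,0,0],0,-1],
    [[0,0,0],0,-1]
  ]
}}

```text
t: 11.95
eef_pos: [548.0, 256.0, 327.6]
tcp_rot: [3.141, -0.0, 1.603]
ft_force: [-0.8, 0.0, 0.6]
opening: 0.559
grip_force: 0.1
```

Request:
{"name": "move_arm", "arguments": {
  "commands": [
    [[0,0,0],0,-1],
    [[0,0,0],0,-1],
    [[0,0,-0.06],0,-1],
    [[0,0,-0.06],0,-1],
    [[0,0,-0.06],0,-1],
    [[0,0,0],0,-1],
    [[0,0,0],0,-1]
  ]
}}

```text
t: 12.53
eef_pos: [548.0, 256.0, 322.5]
tcp_rot: [3.141, -0.0, 1.603]
ft_force: [-1.6, -1.1, 9.8]
opening: 0.548
grip_force: 30.0
```

Pressed by about 5 mm at 9.8 N, as expected. Twist anticlockwise by 1.04 rad.

Request:
{"name": "move_arm", "arguments": {
  "commands": [
    [[0,0,0],0.8,-1],
    [[0,0,0],0.8,-1],
    [[0,0,0],0.8,-1],
    [[0,0,0],0.8,-1],
    [[0,0,0],0.8,-1],
    [[0,0,0],0.8,-1],
    [[0,0,0],0.8,-1],
    [[0,0,0],0.8,-1],
    [[0,0,0],0.8,-1],
    [[0,0,0],0.8,-1],
    [[0,0,0],0.8,-1],
    [[0,0,0],0.8,-1],
    [[0,0,0],0.8,-1],
    [[0,0,0],0.8,-1],
    [[0,0,0],0.8,-1],
    [[0,0,0],0.8,-1],
    [[0,0,0],0.3,-1],
    [[0,0,0],0,-1],
    [[0,0,0],0,-1]
  ]
}}

```text
t: 14.12
eef_pos: [548.0, 256.1, 322.6]
tcp_rot: [3.14, 0.001, 2.652]
ft_force: [-3.4, 0.0, 9.0]
opening: 0.547
grip_force: 30.0
```

Request:
{"name": "move_arm", "arguments": {
  "commands": [
    [[0,0,0.1],0,-1],
    [[0,0,0.15],0,-1],
    [[0,0,0.2],0,-1],
    [[0,0,0.2],0,-1],
    [[0,0,0],0,-1]
  ]
}}

```text
t: 14.53
eef_pos: [548.1, 256.0, 342.3]
tcp_rot: [3.14, 0.001, 2.651]
ft_force: [0.2, -0.1, -0.6]
opening: 0.548
grip_force: 30.0
```

The cap came free with only its own weight on the wrist, so lift the rest of the way.

Request:
{"name": "move_arm", "arguments": {
  "commands": [
    [[0,0,0.4],0,-1],
    [[0,0,0.6],0,-1],
    [[0,0,0.6],0,-1],
    [[0,0,0.6],0,-1],
    [[0,0,0.4],0,-1],
    [[0,0,0.05],0,-1],
    [[0,0,0],0,-1],
    [[0,0,0],0,-1],
    [[0,0,0],0,-1]
  ]
}}

```text
t: 15.28
eef_pos: [548.0, 255.9, 419.5]
tcp_rot: [-3.14, -0.001, 2.651]
ft_force: [-0.1, 0.1, -0.7]
opening: 0.544
grip_force: 30.0
```

Run:
```python
from h import *
a=read_camera('wrist')['image'];b=read_camera('side')['image'][150:400,180:420];c=read_camera('scene')['image'][180:340,200:460]
o=np.hstack([cv2.resize(x,(266,400)) if 0 else cv2.resize(x,(int(x.shape[1]*300/x.shape[0]),300)) for x in(b,c)])
cv2.imwrite('pics/f.png',cv2.cvtColor(o,cv2.COLOR_RGB2BGR)); print(o.shape,env.state()['ft_force'],env.state()['eef_pos'])
```

```text
(300, 775, 3) [-0.55636732  0.87035307 -0.80286075] [548.07777096 255.95079231 419.8476765 ]
```

View pics/f.png

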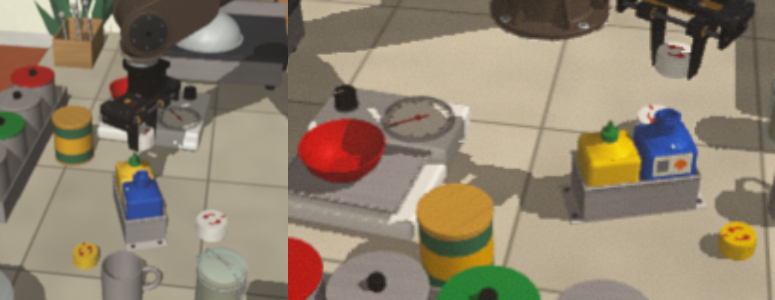

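The cap is held level in the gripper at (673,60) above the open blue bottle's neck (665,118). Both bottles are seated in the rack and the bowl is on the pan, so I'm handing in.

```bash
python3 -c "
from cell import env
print(env.job_done())"
```

```text
the job is handed in; nothing more can be done
None
```

I handed the job in at about 15 s of the 54 s allowed, with the scale reading zero and the safety cap held level about 8 cm above the open bottle; the hand-in call returned no verdict.

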